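Shake the last grinding rods out of a mill jar

TASK

Take the open mill jar off the rollers, turn it mouth down over the steel tray and shake it, without knocking it on the tray, until you can feel by its weight that all four steel grinding rods have come out into the tray. Then lay the empty jar gently back on the two rollers, lying along them as you found it. Leave the tray and everything else standing where it is.

Things in the scene. Friction and masses are not known exactly. Their poses are not given: they have to be found in the camera images.
- jar: White hard-plastic mill jar, open, 66 mm outer diameter, 125 mm long, about 0.2 kg empty (up to 30 % off). Starts lying level on the two rollers with four steel rods inside. Origin: centre of the closed base's outer face; z along its axis to the mouth. Full-width body to 100 mm from the base, then an almost flat shoulder to the neck (41 mm wide). Grip across the body, 15 to 95 mm from the base.
- jar_mid (a point): The point on the jar's axis halfway along it, 62.5 mm from the base.
- jar_mouth (a point): Centre of the jar's open mouth, 125 mm from the base. The neck is 35 mm wide inside, the body 60 mm, so the shoulder is an inner ledge 12 mm wide: when the jar is merely turned mouth down, rods stay standing on it or wedge across each other. Shaking sideways or rocking at a steep angle frees them, often only after several bouts.
- rod0: One of four alike polished steel grinding rods, 18 mm in diameter and 60 mm long, about 0.12 kg (1.18 N) within 10 %. Origin at its centre, x along its axis. At the start it is inside the jar, out of sight.
- rod1: One of four alike polished steel grinding rods, 18 mm in diameter and 60 mm long, about 0.12 kg (1.18 N) within 10 %. Origin at its centre, x along its axis. At the start it is inside the jar, out of sight.
- rod2: One of four alike polished steel grinding rods, 18 mm in diameter and 60 mm long, about 0.12 kg (1.18 N) within 10 %. Origin at its centre, x along its axis. At the start it is inside the jar, out of sight.
- rod3: One of four alike polished steel grinding rods, 18 mm in diameter and 60 mm long, about 0.12 kg (1.18 N) within 10 %. Origin at its centre, x along its axis. At the start it is inside the jar, out of sight.
- tray: The catch tray: an open rectangular steel tray, 190 (x) by 260 (y) mm outside, 55 mm high, walls and floor 4 mm, with a narrow rolled rim (276 by 206 mm), about 0.9 kg, standing loose on the bench. Origin at the centre of its underside, z up. It stands either to the left or to the right of the mill.
- mill: Bench-top jar mill, fixed, switched off: cream housing 180 (x) by 330 (y) mm, 55 mm high below two black rubber rollers that do not turn. Origin: centre of its underside; z up, y along the rollers. Rollers 32 mm thick, y from -150 to 70 mm, axes at x = -24 and 24 mm, 86 mm up. End cheek 107 mm high at y below -151 mm, control box 112 mm high at y above 71 mm. The jar's mouth points to -y.
- mill_nest (a point): The point, 128 mm above the bench, where the middle of the jar (jar_mid) lies when the jar rests on the rollers, midway along them; axes as the mill's.
- cap: Bystander: the jar's white ribbed screw cap, 52 mm in diameter, 21 mm high, lying on the bench. Origin at the centre of its underside.
- tube_rack: Bystander: a red tube rack 100 by 240 mm with capped sample tubes, 116 mm high. Origin at the centre of its underside, long side along y.
- amber_bottle: Bystander: a closed amber glass bottle with a black cap, 88 mm in diameter, 190 mm high. Origin at the centre of its underside.

How it is judged:
By the outcome, as a careful person would: the job done as asked, in the order asked, and still so for the second after the job is handed in, with the robot touching nothing.
It also fails if it takes over 72 s, if anything falls off the work surface, if the arm or the gripper's body presses on something with over 40 N, if the wrist force passes 120 N, or if a joint passes its speed limit or range.

ROBOT

A 6-joint arm with a two-finger parallel gripper is mounted at the origin on the work surface. World frame = base frame: x ahead of the robot, y to its left, z up, the work surface at z = 0. Lengths are in mm, angles in rad, forces in N, time in s.
With the tool pointing down it reaches from about 400 to 925 mm from the base axis. Payload 12.5 kg.
Tool frame: the origin (TCP) lies at the very end of the fingers, on their centre line; the grasp point (between the pads) lies 19 mm behind it; z points along the fingers, y is the direction in which the jaws open and shut (so a half turn about z gives the same grasp; the last joint's range is limited). The gripper opens to 95 mm and grips with 3 to 60 N. Pads are 20 mm wide; open, the fingers measure 119 mm over their backs; the gripper's body (75 mm by 180 mm) begins 59 mm behind the grasp point.
Start: joints at [1.049, 0.491, 1.559, -0, 1.092, -0.106], TCP at [252.437, 571.771, 214.661] pointing down, gripper open.
Joint ranges: [-3.1, 3.1], [-0.84, 2.19], [0.05, 2.79], [-1.13, 4.28], [0.06, 2.93], [-2.69, 2.69]. Speed limits (rad/s): [2.22, 2.22, 2.79, 3.14, 3.14, 3.14].

INTERFACE

Orientations are given as a unit quaternion [w, x, y, z].
In Python, from plant import arm, viewer gives the robot as it stands.
- The arm moves only by the tool carry_out, never from a script. Its argument "rows" is a list of rows, each a list of 5 numbers: the shift along the tool's x, y, z in cm, then the turn about the tool's z in rad, then the finger opening in cm, from 0 to 9.51. In form: [[x, y, z, twist, gripper], ...]. A call has 1 to 12 rows; each row shifts and turns the commanded pose from where the row before left it, along the tool's axes as they then stand; what a row does not reach is not made up. A row lasts 1/10 s, in which the tool goes at most 50 mm and 8.59 degrees, less where a joint would pass 70% of its speed; a pose out of reach is approached as far as the arm can. A call is refused whole if a number of a shift passes 5 or a number of a turn 0.15, either way. A call with a gripper value outside its range is refused whole. The fingers move at their own pace and stop on an object; "grip_force" is the grip in N (left out, the last holds). Time passes only in rows, so rows that do not move let the fingers close. It gives the time, the measured TCP pose, the force and the opening at its end, in the units of the state.
- arm.get_obs(): the state, without advancing time (a new reading comes with each control period).
- viewer.grab_frame(name): name is "scene" or "side" or "wrist"; returns the picture (400x640x3 uint8, red, green, blue); there is no depth.
- viewer.camera_params(name): a dict with "fx", "fy", "cx", "cy" (pixels), "position" and "attitude" of the camera in the world; the wrist camera has in their place "mount" (4x4, takes a point from camera to tool coordinates, whose origin is the TCP and whose axes are the flange's). Camera axes: x right, y up, looking along -z (the intrinsics and any distortion apply to the point x, -y, -z); pixel columns grow to the right and rows downward; lengths in mm; the calibration is good to about 2 mm. A picture is of the moment at which its call begins: read the wrist's pose just before it. camera_params takes no time and is no camera call.
- arm.finish_job(): hands the job in, once; it reports no verdict.
The state is a dict: "time": time; "joints": joint angles; "qvel": joint speeds; "joint_efforts": joint torques, N m; "tcp_pos": TCP position; "tcp_rot": TCP orientation; "ft_force": force on the tool from outside, world axes, zero at the start; "torque": the same for the moment, N m; "gripper_width": finger opening in mm.
Only numpy, scipy, OpenCV 4.12 (cv2) and the standard library are available. Lean on these libraries where they do the work, as an engineer would, in place of code of your own. Each camera call takes 0.05 s, during which the arm holds its last target. There are 200 camera calls.

## Working session

There is one attempt and no reset: what is moved stays moved. The work goes in short steps, Python scripts to look and compute and a tool call to move; the robot and the scene stay as the last step left them, time stands still between calls to the robot, and variables do not carry over. Pictures are saved under pics/ and viewed, about 8 in all and at most 12, crops included, and the job is handed in when it is done.

Besides the shell and the picture viewer there is one more tool, called after "Request:" by a JSON object that holds its "method" and its "body", one argument or row to a line. carry_out: Moves the arm, as the interface text tells. Its arguments: {"type":"object","properties":{"rows":{"type":"array","items":{"type":"array","items":{"type":"number"}}},"grip_force":{"type":"number"}},"required":["rows"]}

```bash
mkdir -p pics && cat > h.py <<'E'
import numpy as np, cv2
from scipy.spatial.transform import Rotation as R
from plant import arm, viewer
def snap(n,f):
    im=viewer.grab_frame(n); cv2.imwrite('pics/'+f,np.ascontiguousarray(im[:,:,::-1])); return im
def rot(a):
    a=np.array(a,float)
    return a if a.shape==(3,3) else R.from_quat(a,scalar_first=True).as_matrix()
def pix(n,P):
    c=viewer.camera_params(n); q=(np.atleast_2d(P)-c['position'])@rot(c['attitude'])
    return np.c_[c['cx']+c['fx']*q[:,0]/-q[:,2], c['cy']+c['fy']*-q[:,1]/-q[:,2]]
def ray(n,uv,z):
    c=viewer.camera_params(n); d=rot(c['attitude'])@np.array([(uv[0]-c['cx'])/c['fx'],-(uv[1]-c['cy'])/c['fy'],-1])
    p=np.array(c['position']); return p+d*(z-p[2])/d[2]
E
python3 - <<'E'
from h import *
o=arm.get_obs(); print(o)
for n in('scene','side','wrist'): print(viewer.camera_params(n))
a=snap('scene','a.png'); b=snap('side','b.png')
E
```

```text
{'time': 0.0, 'joints': array([ 1.04938328e+00,  4.91598232e-01,  1.55944106e+00, -1.58621576e-07,
        1.09171566e+00, -1.05585542e-01]), 'qvel': array([-6.01485873e-04,  1.51101717e-03,  4.36864934e-05, -3.41419541e-04,
        6.42939429e-04, -9.22511504e-04]), 'joint_efforts': array([ 2.35627238e-03, -6.12660527e+01, -2.58174992e+01,  6.93300529e-02,
        4.83555137e-02, -1.32298055e-04]), 'tcp_pos': array([252.3159517 , 571.53951358, 214.04061752]), 'tcp_rot': array([-1.79153629e-04,  2.06418963e-01,  9.78463527e-01, -5.52847034e-04]), 'ft_force': array([ 0.68427334, -0.28247696,  0.13887573]), 'torque': array([-0.03177599,  0.00400371,  0.0376956 ]), 'gripper_width': 95.08004753541692}
{'fx': 409.4717078010247, 'fy': 409.4717078010247, 'cx': 320.28880006152366, 'cy': 204.47786816765392, 'position': array([1288.05483023,  484.76418081, 1026.81956794]), 'attitude': array([0.42690065, 0.16449757, 0.32685091, 0.82696123])}
{'fx': 503.7106307385741, 'fy': 503.7106307385741, 'cx': 320.2403602420202, 'cy': 206.07866545044618, 'position': array([  -62.43537491, -1300.84546616,  1266.59158641]), 'attitude': array([ 0.87798962,  0.42366818, -0.10513539, -0.19643333])}
{'fx': 326.13924638261665, 'fy': 326.13924638261665, 'cx': 316.7019260173789, 'cy': 201.5174808311882, 'mount': array([[-8.46078941e-04,  9.67545285e-01,  2.52696270e-01,
         7.13881699e+01],
       [ 9.99999173e-01,  1.06325442e-03, -7.22877935e-04,
        -9.17749294e-01],
       [-9.68097564e-04,  2.52695449e-01, -9.67545385e-01,
        -1.70420438e+02],
       [ 0.00000000e+00,  0.00000000e+00,  0.00000000e+00,
         1.00000000e+00]])}
```

View pics/a.png

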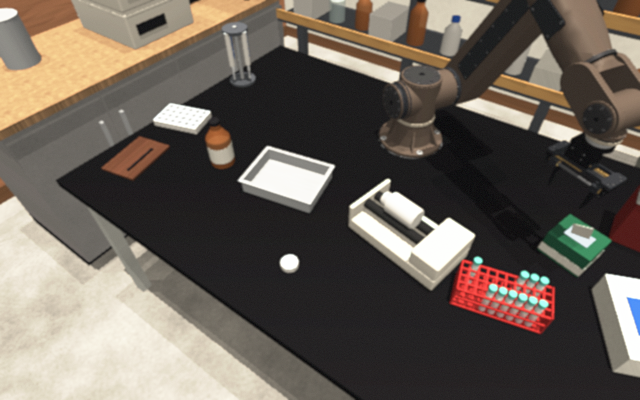

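View pics/b.png

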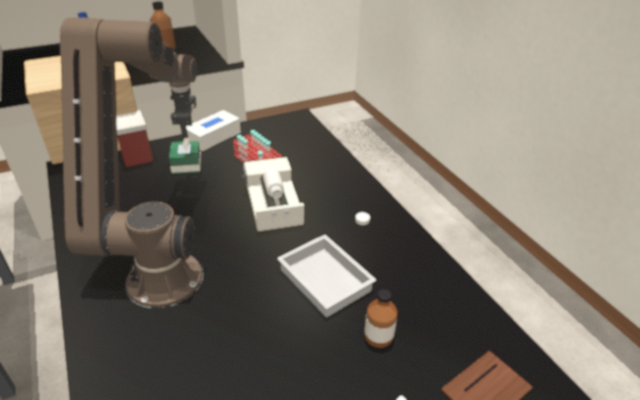

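```bash
python3 - <<'E'
import cv2,numpy as np
a=cv2.imread('pics/a.png');b=cv2.imread('pics/b.png')
f=lambda i,x,y,w,h,s:cv2.resize(i[y:y+h,x:x+w],None,fx=s,fy=s,interpolation=cv2.INTER_CUBIC)
A=f(a,235,140,245,150,3.2)   # 784x480
cv2.imwrite('pics/c.png',A)
B=f(b,230,150,160,170,3.5) #560x595
cv2.imwrite('pics/d.png',B)
E
```

```text
(no output)
```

View pics/c.png

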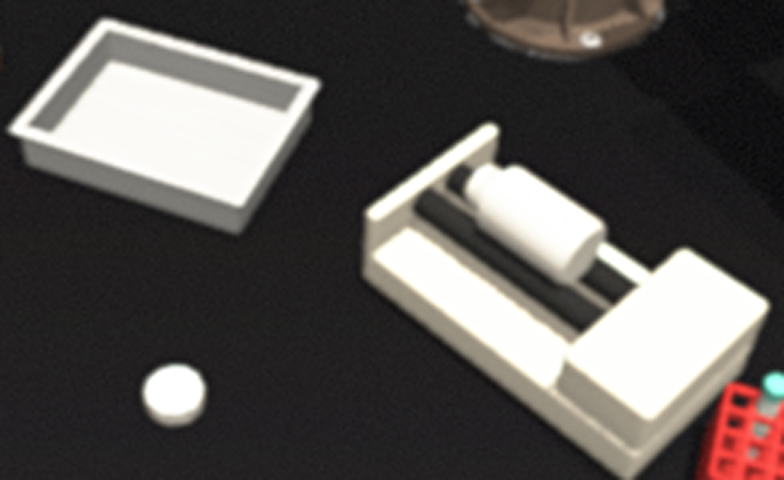

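View pics/d.png

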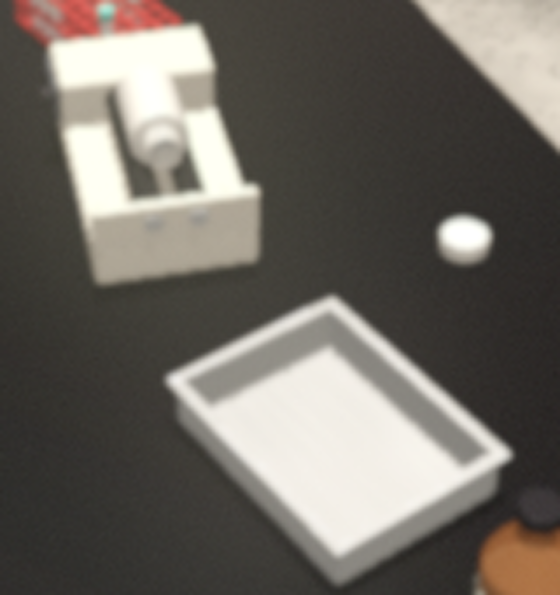

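```bash
python3 - <<'E'
from h import *
C=lambda l:[(235+u/3.2,140+v/3.2) for u,v in l]
D=lambda l:[(230+u/3.5,150+v/3.5) for u,v in l]
def s(n,l,z): return np.array([ray(n,p,z)[:2] for p in l]).round(0)
print('tray c',s('scene',C([(103,20),(320,85),(243,207),(10,130)]),55).tolist())
print('tray d',s('side',D([(332,297),(512,455),(340,557),(168,380)]),55).tolist())
print('cheek c',s('scene',C([(370,212),(491,127)]),107).tolist(),'d',s('side',D([(258,190),(92,212)]),107).tolist())
print('box c',s('scene',C([(685,250),(768,305),(648,418),(562,365)]),112).tolist(),'d',s('side',D([(208,28),(50,42)]),112).tolist())
print('housing bottom c',s('scene',C([(364,278),(628,478)]),0).tolist(),'d',s('side',D([(260,262),(98,283)]),0).tolist())
print('jar base ctr',s('scene',C([(578,262)]),128).tolist(),'mouth c',s('scene',C([(480,188)]),128).tolist(),'mouth d',s('side',D([(163,152)]),128).tolist())
print('cap',s('scene',C([(175,392)]),21).tolist(),s('side',D([(466,232)]),21).tolist())
E
```

```text
tray c [[429.0, -382.0], [377.0, -110.0], [575.0, -71.0], [628.0, -342.0]]
tray d [[567.0, -84.0], [622.0, -355.0], [421.0, -397.0], [367.0, -127.0]]
cheek c [[548.0, 62.0], [379.0, 99.0]] d [[544.0, 51.0], [370.0, 89.0]]
box c [[425.0, 327.0], [444.0, 414.0], [615.0, 377.0], [608.0, 295.0]] d [[616.0, 358.0], [434.0, 406.0]]
housing bottom c [[543.0, 57.0], [602.0, 377.0]] d [[549.0, 57.0], [374.0, 98.0]]
jar base ctr [[509.0, 258.0]] mouth c [[479.0, 140.0]] mouth d [[467.0, 129.0]]
cap [[774.0, -2.0]] [[769.0, -14.0]]
```

Request:
{"method": "carry_out", "body": {
  "rows": [
    [-3.0,-1.83,0,0,9.5],
    [-3.0,-1.83,0,0,9.5],
    [-3.0,-1.83,0,0,9.5],
    [-3.0,-1.83,0,0,9.5],
    [-3.0,-1.83,0,0,9.5],
    [-3.0,-1.83,0,0,9.5],
    [-3.0,-1.83,0,0,9.5],
    [-3.0,-1.83,0,0,9.5],
    [-3.0,-1.83,0,0,9.5],
    [-3.0,-1.83,0,0,9.5],
    [-3.0,-1.83,0,0,9.5],
    [-3.0,-1.83,0,0,9.5]
  ]
}}

```text
time: 1.3
tcp_pos: [493.6, 224.2, 214.5]
tcp_rot: [-0.0, 0.206, 0.978, -0.0]
ft_force: [0.8, 0.4, -0.6]
gripper_width: 95.0
```

Request:
{"method": "carry_out", "body": {
  "rows": [
    [0,0,0,0.137,9.5],
    [0,0,0,0.137,9.5],
    [0,0,0,0.137,9.5],
    [0,0,0,0.137,9.5],
    [0,0,0,0.137,9.5],
    [0,0,0,0.137,9.5],
    [0,0,0,0.137,9.5],
    [0,0,0,0.137,9.5],
    [0,0,0,0.137,9.5],
    [0,0,0,0.137,9.5],
    [0,0,0,0,9.5],
    [0,0,0,0,9.5]
  ]
}}

```text
time: 2.5
tcp_pos: [493.0, 225.4, 214.5]
tcp_rot: [-0.0, 0.778, 0.629, -0.0]
ft_force: [0.3, -0.1, 0.5]
gripper_width: 95.0
```

```bash
cat >> h.py <<'E'
def wray(uv,z,o):
    c=viewer.camera_params('wrist'); M=np.array(c['mount']); T=rot(o['tcp_rot'])
    d=T@M[:3,:3]@np.array([(uv[0]-c['cx'])/c['fx'],-(uv[1]-c['cy'])/c['fy'],-1]); p=np.array(o['tcp_pos'])+T@M[:3,3]
    return p+d*(z-p[2])/d[2]
def show(o=None):
    o=o or arm.get_obs(); T=rot(o['tcp_rot'])
    print('t',round(o['time'],2),'p',np.round(o['tcp_pos'],1),'xang',round(np.degrees(np.arctan2(T[1,0],T[0,0])),1),'F',np.round(o['ft_force'],2),'M',np.round(o['torque'],2),'w',round(o['gripper_width'],1),'q',np.round(o['joints'],2)); return o
E
python3 - <<'E'
from h import *
o=show(); snap('wrist','e.png')
E
```

```text
t 2.5 p [493.  225.4 214.5] xang 77.9 F [ 0.28 -0.06  0.53] M [-0.12  0.07  0.02] w 95.0 q [0.31 0.37 1.76 0.   1.01 0.52]
```

View pics/e.png

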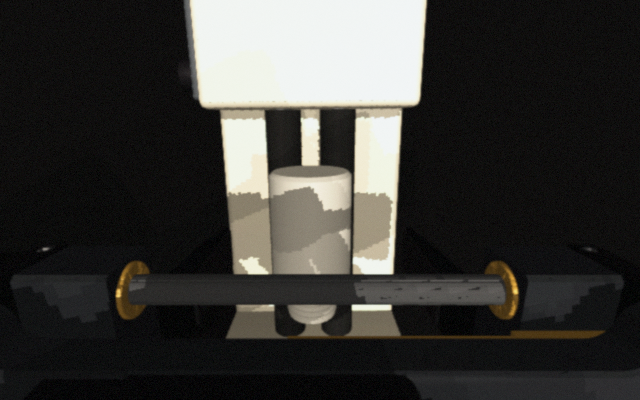

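```bash
python3 - <<'E'
from h import *
o=arm.get_obs()
T=rot(o['tcp_rot'])
f=lambda uv,z:(T.T@(wray(uv,z,o)-o['tcp_pos'])).round(1)
for uv,z in [((311,182),161),((311,167),95),((271,185),128),((351,185),128),((274,265),128),((351,265),128),((200,107),112),((420,104),112),((311,320),128)]: print(uv,z,f(uv,z),wray(uv,z,o).round(0))
E
```

```text
(311, 182) 161 [25.9 -4.7 53.5] [494. 252. 161.]
(311, 167) 95 [ 26.5  -5.8 119.5] [493. 253.  95.]
(271, 185) 128 [ 17.  -37.4  86.5] [460. 250. 128.]
(351, 185) 128 [16.9 26.9 86.5] [523. 236. 128.]
(274, 265) 128 [-53.  -37.4  86.5] [445. 181. 128.]
(351, 265) 128 [-53.1  28.7  86.5] [510. 168. 128.]
(200, 107) 112 [ 77.7 -94.5 102.5] [417. 321. 112.]
(420, 104) 112 [ 79.8  82.2 102.5] [590. 286. 112.]
(311, 320) 128 [-106.9   -5.9   86.5] [465. 122. 128.]
```

Request:
{"method": "carry_out", "body": {
  "rows": [
    [-0.2,-0.5,1,-0.01,9.5],
    [0,0,2,0,9.5],
    [0,0,2,0,9.5],
    [0,0,2,0,9.5],
    [0,0,2,0,9.5],
    [0,0,1,0,9.5],
    [0,0,0.5,0,9.5],
    [0,0,0,0,9.5],
    [0,0,0,0,9.5]
  ]
}}

```text
time: 3.45
tcp_pos: [488.0, 224.7, 110.2]
tcp_rot: [0.0, 0.776, 0.631, 0.0]
ft_force: [-0.1, 0.7, 0.3]
gripper_width: 95.0
```

Request:
{"method": "carry_out", "body": {
  "rows": [
    [0,0,0,0,8.0],
    [0,0,0,0,7.5],
    [0,0,0,0,7.2],
    [0,0,0,0,6.9],
    [0,0,0,0,6.5],
    [0,0,0,0,6.0],
    [0,0,0,0,5.5],
    [0,0,0,0,5.5],
    [0,0,0,0,5.5],
    [0,0,0,0,5.5],
    [0,0,0,0,5.5]
  ],
  "grip_force": 60
}}

```text
time: 4.55
tcp_pos: [487.5, 224.6, 109.7]
tcp_rot: [-0.0, 0.776, 0.631, -0.0]
ft_force: [-5.1, 2.6, 4.4]
gripper_width: 64.7
```

```bash
python3 -c "
from h import *
show()"
```

```text
t 4.55 p [487.5 224.6 109.7] xang 78.3 F [-5.15  2.63  4.36] M [0.18 0.93 0.02] w 64.7 q [0.31 0.5  1.88 0.   0.75 0.51]
```

Request:
{"method": "carry_out", "body": {
  "rows": [
    [0,0,-0.3,0,5.5],
    [0,0,-0.3,0,5.5],
    [0,0,-0.4,0,5.5],
    [0,0,-0.5,0,5.5],
    [0,0,-0.5,0,5.5],
    [0,0,0,0,5.5],
    [0,0,0,0,5.5],
    [0,0,0,0,5.5]
  ]
}}

```text
time: 5.35
tcp_pos: [487.6, 224.5, 129.5]
tcp_rot: [-0.0, 0.776, 0.631, -0.0]
ft_force: [-0.6, -0.4, -6.0]
gripper_width: 64.3
```

```bash
python3 - <<'E'
from h import *
show(); a=snap('side','f.png'); show()
i=cv2.imread('pics/f.png')[150:240,230:320]; b=cv2.imread('pics/b.png')[150:240,230:320]
cv2.imwrite('pics/f2.png',cv2.resize(np.hstack([b,i]),None,fx=4,fy=4,interpolation=cv2.INTER_CUBIC))
E
```

```text
t 5.35 p [487.6 224.5 129.5] xang 78.3 F [-0.63 -0.36 -5.99] M [0.14 0.09 0.03] w 64.3 q [0.31 0.47 1.87 0.   0.8  0.51]
t 5.4 p [487.7 224.6 129.5] xang 78.3 F [-0.33 -0.77 -7.76] M [0.06 0.   0.03] w 64.3 q [0.31 0.47 1.87 0.   0.8  0.51]
```

View pics/f2.png

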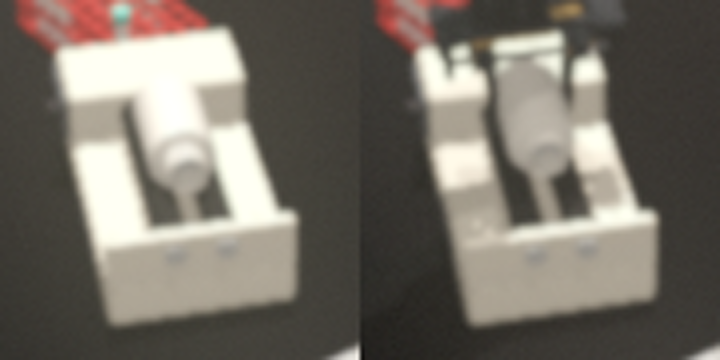

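Request:
{"method": "carry_out", "body": {
  "rows": [
    [0,0,-1,0,5.5],
    [0,0,-1.2,0,5.5],
    [0,0,-1,0,5.5],
    [-0.5,0.1,0,0,5.5],
    [-1,0.2,0,0,5.5],
    [-1.5,0.3,0,0,5.5],
    [-2,0.5,0,0,5.5],
    [-2.5,0.5,0,0,5.5],
    [-2.5,0.6,0,0,5.5],
    [-2.5,0.6,0,0,5.5],
    [-2.5,0.6,0,0,5.5],
    [-2.5,0.6,0,0,5.5]
  ]
}}

```text
time: 6.6
tcp_pos: [490.6, 43.0, 161.3]
tcp_rot: [-0.0, 0.776, 0.631, -0.0]
ft_force: [-0.1, 0.9, -6.8]
gripper_width: 64.4
```

Request:
{"method": "carry_out", "body": {
  "rows": [
    [-2.5,0.6,0,0,5.5],
    [-2.5,0.6,0,0,5.5],
    [-2.5,0.6,0,0,5.5],
    [-2.5,0.6,0,0,5.5],
    [-2.5,0.5,0,0,5.5],
    [-2.5,0.5,0,0,5.5],
    [-2.2,0.5,0,0,5.5],
    [-2,0.4,0,0,5.5],
    [-1.7,0.3,0,0,5.5],
    [-1.4,0.3,0,0,5.5],
    [-1,0.2,0,0,5.5],
    [-0.6,0,0,0,5.5]
  ]
}}

```text
time: 7.8
tcp_pos: [492.2, -200.2, 161.4]
tcp_rot: [-0.0, 0.776, 0.631, -0.0]
ft_force: [-0.1, -0.1, -6.8]
gripper_width: 64.8
```

Request:
{"method": "carry_out", "body": {
  "rows": [
    [-0.6,0,0,-0.03,5.5],
    [0,0,0,-0.06,5.5],
    [0,0,0,-0.07,5.5],
    [0,0,0,-0.07,5.5],
    [0,0,0,-0.07,5.5],
    [0,0,0,-0.06,5.5],
    [0,0,0,-0.03,5.5],
    [0,0,0,0,5.5],
    [0,0,0,0,5.5]
  ]
}}

```text
time: 8.7
tcp_pos: [491.3, -205.0, 161.6]
tcp_rot: [-0.0, 0.639, 0.769, 0.0]
ft_force: [-0.1, 0.1, -6.9]
gripper_width: 64.4
```

```bash
python3 - <<'E'
from h import *
show(); a=snap('wrist','g.png'); o=show()
b=snap('scene','g0.png')
cv2.imwrite('pics/g2.png',np.vstack([cv2.resize(a,(480,300)),cv2.resize(b[120:245,190:390],(480,300),interpolation=cv2.INTER_CUBIC)])[:,:,::-1])
E
```

```text
t 8.7 p [ 491.3 -205.   161.6] xang 100.5 F [-0.06  0.08 -6.87] M [ 0.16  0.14 -0.04] w 64.4 q [-0.52  0.42  1.85  0.    0.87 -0.7 ]
t 8.75 p [ 491.3 -205.   161.6] xang 100.5 F [ 0.27  0.41 -7.05] M [ 0.09  0.04 -0.02] w 64.4 q [-0.52  0.42  1.85  0.    0.87 -0.7 ]
```

View pics/g2.png

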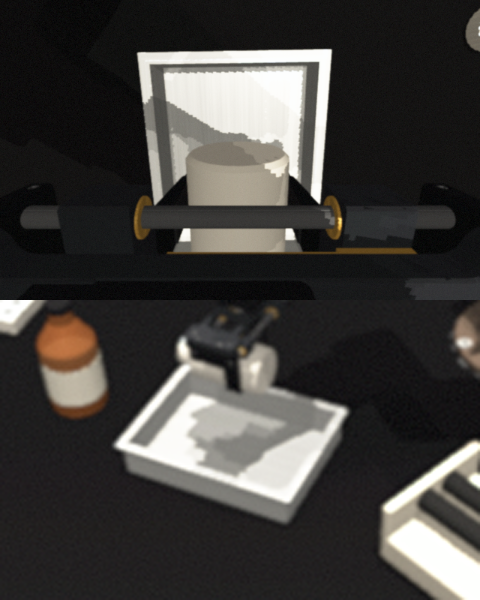

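```bash
python3 - <<'E'
from h import *
o=arm.get_obs();T=rot(o['tcp_rot'])
for uv in [(184,71),(440,66),(205,265),(427,265)]: print((T.T@(wray(uv,55,o)-o['tcp_pos'])).round(1))
E
```

```text
[ 105.6 -106.3  106.6]
[109.1  96.9 106.6]
[ -62.3 -104.2  106.6]
[-62.5 101.1 106.6]
```

Request:
{"method": "carry_out", "body": {
  "rows": [
    [0,0,0,0,5.5],
    [0,0,0,0,5.5],
    [0,0,0,0,5.5],
    [0,0,0,0,5.5]
  ],
  "grip_force": 35
}}

```text
time: 9.2
tcp_pos: [491.4, -205.2, 161.6]
tcp_rot: [-0.0, 0.639, 0.769, 0.0]
ft_force: [-0.4, 0.0, -6.7]
gripper_width: 64.7
```

Request:
{"method": "carry_out", "body": {
  "rows": [
    [0,0,0,0,5.5],
    [0,0,0,0,5.5],
    [0,0,0,0,5.5],
    [0,0,0,0,5.5],
    [0,0,0,0,5.5],
    [0,0,0,0,5.5]
  ],
  "grip_force": 20
}}

```text
time: 9.8
tcp_pos: [491.4, -205.1, 161.6]
tcp_rot: [-0.0, 0.639, 0.769, 0.0]
ft_force: [0.1, 0.1, -7.2]
gripper_width: 65.0
```

```bash
cat >> h.py <<'E'
def diff(f,ref='g.png'):
    a=snap('wrist',f).astype(int); b=cv2.imread('pics/'+ref)[:,:,::-1].astype(int)
    d=np.abs(a-b).mean(2)[100:265,230:410]; print('changed',(d>25).mean().round(3)); print(a[180:262:8,316].mean(1).astype(int))
E
python3 -c "
from h import *
show();diff('h.png')"
```

```text
t 9.8 p [ 491.4 -205.1  161.6] xang 100.6 F [ 0.08  0.13 -7.2 ] M [ 0.04  0.07 -0.02] w 65.0 q [-0.52  0.42  1.85  0.    0.87 -0.7 ]
changed 0.119
[186 187 172 129 134 132 131 131 140 164 153]
```

Request:
{"method": "carry_out", "body": {
  "rows": [
    [0,0,0,0,5.5],
    [0,0,0,0,5.5],
    [0,0,0,0,5.5],
    [0,0,0,0,5.5],
    [0,0,0,0,5.5],
    [0,0,0,0,5.5]
  ],
  "grip_force": 13
}}

```text
time: 10.45
tcp_pos: [491.4, -205.2, 161.7]
tcp_rot: [0.0, 0.639, 0.769, 0.0]
ft_force: [0.4, -0.5, -4.8]
gripper_width: 65.0
```

```bash
python3 - <<'E'
from h import *
show();diff('i.png')
L=[cv2.imread('pics/'+n)[60:280,180:460] for n in('g.png','h.png','i.png')]
cv2.imwrite('pics/i2.png',np.hstack(L)[:, :800])
E
```

```text
t 10.45 p [ 491.4 -205.2  161.7] xang 100.6 F [ 0.36 -0.46 -4.77] M [-0.09  0.05  0.03] w 65.0 q [-0.52  0.42  1.85  0.    0.87 -0.7 ]
changed 0.189
[241 241 177 153 151 154 156 153 153 152 151]
```

View pics/i2.png

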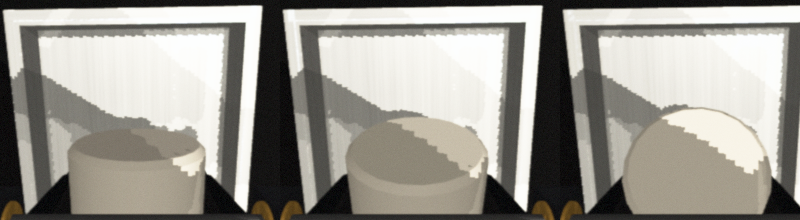

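Request:
{"method": "carry_out", "body": {
  "rows": [
    [0,1.5,0,0,5.5],
    [0,-3,0,0,5.5],
    [0,3,0,0,5.5],
    [0,-3,0,0,5.5],
    [0,3,0,0,5.5],
    [0,-3,0,0,5.5],
    [0,3,0,0,5.5],
    [0,-1.5,0,0,5.5],
    [0,0,0,0,5.5],
    [0,0,0,0,5.5],
    [0,0,0,0,5.5]
  ],
  "grip_force": 16
}}

```text
time: 11.6
tcp_pos: [491.7, -205.2, 161.8]
tcp_rot: [0.0, 0.639, 0.769, 0.0]
ft_force: [-0.3, 0.4, -3.6]
gripper_width: 64.8
```

Request:
{"method": "carry_out", "body": {
  "rows": [
    [1,0,0,0,5.5],
    [-2.5,0,0,0,5.5],
    [2.5,0,0,0,5.5],
    [-2.5,0,0,0,5.5],
    [2.5,0,0,0,5.5],
    [-2.5,0,0,0,5.5],
    [2.5,0,0,0,5.5],
    [-1,0,0,0,5.5],
    [0,0,0,0,5.5],
    [0,0,0,0,5.5],
    [0,0,0,0,5.5]
  ]
}}

```text
time: 12.7
tcp_pos: [491.4, -205.0, 161.7]
tcp_rot: [0.0, 0.639, 0.769, 0.0]
ft_force: [-0.1, 0.6, -1.9]
gripper_width: 64.9
```

```bash
python3 - <<'E'
from h import *
show();diff('j.png');show()
E
```

```text
t 12.7 p [ 491.4 -205.   161.7] xang 100.6 F [-0.15  0.64 -1.9 ] M [-0.09  0.02 -0.01] w 64.9 q [-0.52  0.42  1.85  0.    0.87 -0.7 ]
changed 0.202
[251 251 168 168 168 165 165 168 169 167 169]
t 12.75 p [ 491.3 -205.1  161.7] xang 100.6 F [-0.31  0.29 -2.69] M [-0.07  0.03 -0.02] w 64.8 q [-0.52  0.42  1.85  0.    0.87 -0.7 ]
```

Request:
{"method": "carry_out", "body": {
  "rows": [
    [0,1.5,0,0,5.5],
    [0,-3,0,0,5.5],
    [0,3,0,0,5.5],
    [1,-3,0,0,5.5],
    [-2,3,0,0,5.5],
    [2,-3,0,0,5.5],
    [-2,3,0,0,5.5],
    [1,-1.5,0,0,5.5],
    [0,0,0,0,5.5],
    [0,0,0,0,5.5],
    [0,0,0,0,5.5]
  ]
}}

```text
time: 13.85
tcp_pos: [492.0, -205.3, 161.8]
tcp_rot: [0.0, 0.639, 0.769, 0.0]
ft_force: [0.6, -0.1, -2.6]
gripper_width: 64.5
```

```bash
python3 - <<'E'
from h import *
F=[]
for k in range(12): F.append(arm.get_obs()['ft_force'][2]); viewer.grab_frame('side')
print(np.mean(F),np.std(F)); show()
w=snap('wrist','k.png'); s=snap('scene','k1.png'); d=snap('side','k2.png')
z=lambda i,x,y,w,h:cv2.resize(i[y:y+h,x:x+w],(400,300),interpolation=cv2.INTER_CUBIC)
cv2.imwrite('pics/k3.png',np.vstack([np.hstack([z(w,160,40,320,240),z(s,220,120,160,120)]),np.hstack([z(d,265,220,120,90),z(d,200,120,280,210)])])[:,:,::-1])
E
```

```text
-2.2500333639171504 0.36257238535923525
t 14.45 p [ 491.4 -205.2  161.6] xang 100.6 F [ 0.81  0.59 -2.03] M [-0.08  0.07 -0.04] w 64.5 q [-0.52  0.42  1.85  0.    0.87 -0.7 ]
```

View pics/k3.png

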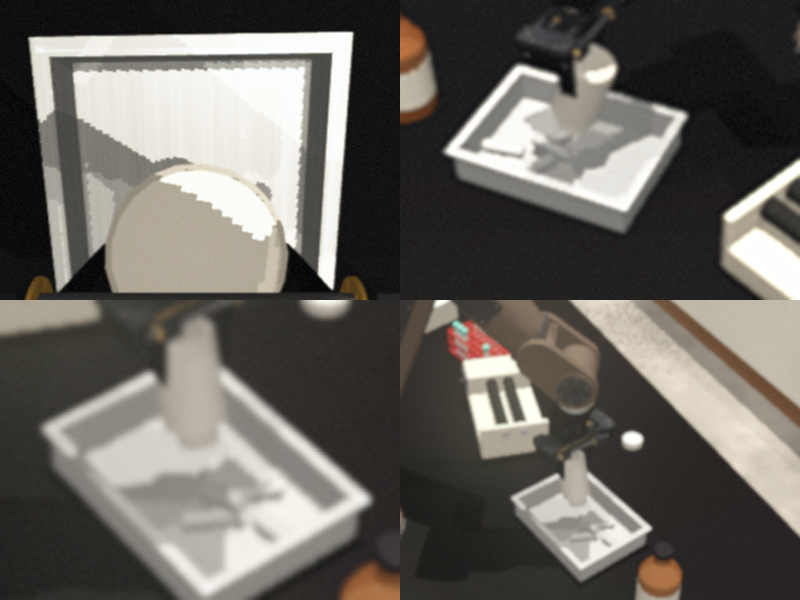

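Request:
{"method": "carry_out", "body": {
  "rows": [
    [0,0,-0.5,0,5.5],
    [0,0,-1,0,5.5],
    [0,0,-1,0,5.5],
    [0,0,-1,0,5.5],
    [0,0,-1,0,5.5],
    [0,0,0,0.07,5.5],
    [0,0,0,0.08,5.5],
    [0,0,0,0.08,5.5],
    [0,0,0,0.08,5.5],
    [0,0,0,0.08,5.5],
    [0,0,0,0,5.5]
  ],
  "grip_force": 25
}}

```text
time: 15.7
tcp_pos: [491.4, -205.2, 207.2]
tcp_rot: [0.0, 0.776, 0.631, 0.0]
ft_force: [0.7, 0.3, -3.4]
gripper_width: 64.8
```

Request:
{"method": "carry_out", "body": {
  "rows": [
    [1,-0.3,0,0,5.5],
    [2,-0.6,0,0,5.5],
    [3,-0.9,0,0,5.5],
    [3.5,-1,0,0,5.5],
    [3.5,-1,0,0,5.5],
    [3.5,-1,0,0,5.5],
    [3.5,-1,0,0,5.5],
    [3.5,-1,0,0,5.5],
    [3,-0.9,0,0,5.5],
    [2,-0.6,0,0,5.5],
    [1.5,-0.4,0,0,5.5],
    [1,-0.3,0,0,5.5]
  ]
}}

```text
time: 16.9
tcp_pos: [465.8, 118.2, 206.9]
tcp_rot: [-0.0, 0.775, 0.632, 0.0]
ft_force: [-0.3, -0.1, -2.3]
gripper_width: 64.7
```

```bash
python3 - <<'E'
from h import *
F=[]
for k in range(8): F.append(arm.get_obs()['ft_force'][2]); viewer.grab_frame('side')
print(np.mean(F)); o=show(); T=rot(o['tcp_rot'])
# target relative in tool axes
t=np.array([466.2,121.8,o['tcp_pos'][2]]); print('to go',(T.T@(t-o['tcp_pos'])).round(1))
w=snap('wrist','l.png'); d=snap('side','l1.png')
z=lambda i,x,y,w,h:cv2.resize(i[y:y+h,x:x+w],(400,400),interpolation=cv2.INTER_CUBIC)
cv2.imwrite('pics/l2.png',np.hstack([z(w,180,80,280,280),z(d,220,110,130,130)])[:,:,::-1])
E
```

```text
-2.162672619468225
t 17.3 p [466.4 116.1 206.6] xang 78.2 F [-0.17  0.09 -1.77] M [-0.05  0.07  0.03] w 64.8 q [0.11 0.3  1.91 0.   0.93 0.31]
to go [ 5.6 -1.4  0. ]
```

View pics/l2.png

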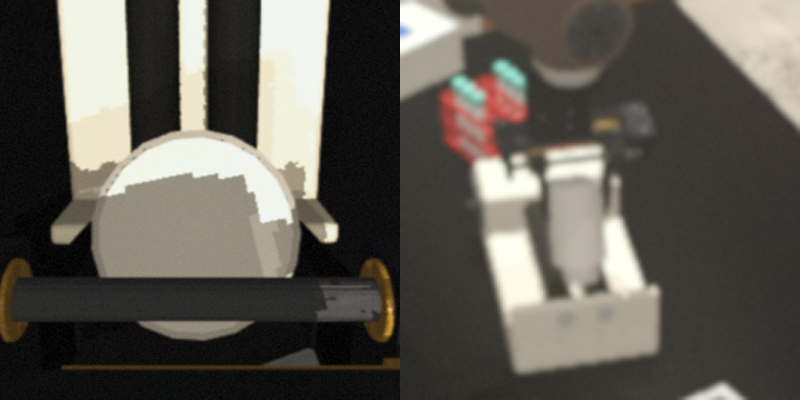

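```bash
python3 - <<'E'
from h import *
o=arm.get_obs();T=rot(o['tcp_rot'])
from scipy.optimize import least_squares
c=viewer.camera_params('wrist');M=np.linalg.inv(np.array(c['mount']))
def pr(P):
    q=M[:3,:3]@P+M[:3,3]; return c['cy']+c['fy']*-q[1]/-q[2]
def f(p):
    th,b=p # tilt: base toward +x ; b base distance
    a=np.array([np.sin(th),0,-np.cos(th)]); n=np.array([np.cos(th),0,np.sin(th)])
    C=np.array([0,0,-19.])+b*a
    return [pr(C+33*n)-171,pr(C-33*n)-316.6]
s=least_squares(f,[0,28.]);print(np.degrees(s.x[0]),s.x[1],s.fun)
E
```

```text
5.495823866988905 -11.661932706841554 [21.50472183 -6.12011745]
```

Request:
{"method": "carry_out", "body": {
  "rows": [
    [1,-0.1,0,0,5.5],
    [1.5,0,0.3,0,5.5],
    [1,0,0.6,0,5.5],
    [0,0,0.6,0,5.5],
    [0,0,0.2,0,5.5],
    [0,0,0,0,5.5],
    [0,0,0,0,5.5]
  ],
  "grip_force": 14
}}

```text
time: 18.1
tcp_pos: [472.5, 150.9, 189.6]
tcp_rot: [-0.0, 0.776, 0.631, -0.0]
ft_force: [0.2, -0.9, -2.1]
gripper_width: 65.0
```

Request:
{"method": "carry_out", "body": {
  "rows": [
    [0,0,0.2,0,5.5],
    [0,0,0.2,0,5.5],
    [0,0,0,0,5.5]
  ]
}}

```text
time: 18.4
tcp_pos: [472.7, 151.1, 185.9]
tcp_rot: [0.0, 0.776, 0.631, 0.0]
ft_force: [-0.2, -0.1, 1.3]
gripper_width: 64.8
```

Request:
{"method": "carry_out", "body": {
  "rows": [
    [0,0,0.2,0,5.5],
    [0,0,0.2,0,5.5],
    [0,0,0,0,5.5]
  ]
}}

```text
time: 18.7
tcp_pos: [473.1, 151.6, 182.9]
tcp_rot: [0.0, 0.776, 0.631, 0.001]
ft_force: [-2.0, 3.3, 12.4]
gripper_width: 64.8
```

Request:
{"method": "carry_out", "body": {
  "rows": [
    [0.6,0,0,0,5.5],
    [0.6,0,0.1,0,5.5],
    [0.6,0,0.2,0,5.5],
    [0,0,0,0,5.5]
  ],
  "grip_force": 12
}}

```text
time: 19.1
tcp_pos: [476.4, 169.6, 178.4]
tcp_rot: [-0.0, 0.776, 0.631, 0.0]
ft_force: [0.5, 1.7, 2.5]
gripper_width: 64.4
```

Request:
{"method": "carry_out", "body": {
  "rows": [
    [0.65,0,0.25,0,5.5],
    [0.65,0,0.35,0,5.5],
    [0.65,0,0.4,0,5.5],
    [0.6,0,0.4,0,5.5],
    [0,0,0,0,5.5],
    [0,0,0,0,5.5]
  ]
}}

```text
time: 19.7
tcp_pos: [481.1, 193.8, 164.2]
tcp_rot: [-0.0, 0.776, 0.631, -0.0]
ft_force: [0.2, -0.2, -1.0]
gripper_width: 64.7
```

```bash
python3 - <<'E'
from h import *
F=[]
for k in range(4): F.append(arm.get_obs()['ft_force']); viewer.grab_frame('side')
print(np.mean(F,0)); o=show()
w=snap('wrist','m.png'); d=snap('side','m1.png')
z=lambda i,x,y,w,h:cv2.resize(i[y:y+h,x:x+w],(400,400),interpolation=cv2.INTER_CUBIC)
cv2.imwrite('pics/m2.png',np.hstack([z(w,180,80,280,280),z(d,230,130,100,100)])[:,:,::-1])
E
```

```text
[ 0.05257028  0.20239101 -2.05323676]
t 19.9 p [481.1 193.4 164.5] xang 78.2 F [-0.08  0.39 -1.96] M [-0.04  0.07 -0.01] w 65.0 q [ 0.25  0.4   1.88 -0.    0.86  0.46]
```

View pics/m2.png

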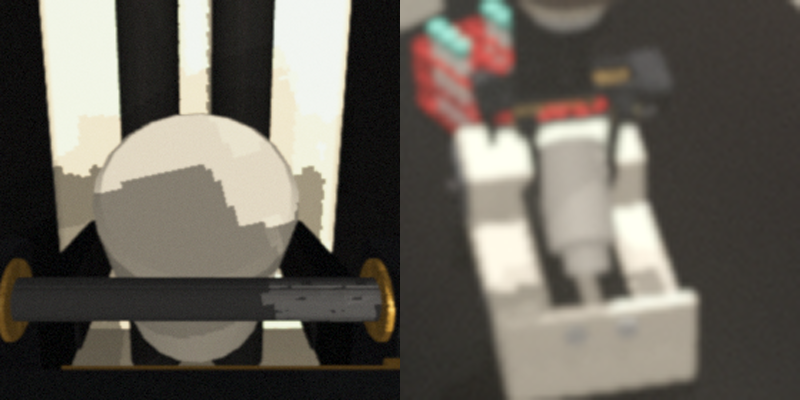

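Request:
{"method": "carry_out", "body": {
  "rows": [
    [0,0,0.5,0,5.5],
    [0.2,0,0.6,0,5.5],
    [0.5,0,0.5,0,5.5],
    [0.5,0,0.5,0,5.5],
    [0.5,0,0.5,0,5.5],
    [0,0,0,0,5.5]
  ]
}}

```text
time: 20.6
tcp_pos: [484.6, 210.9, 137.7]
tcp_rot: [-0.0, 0.776, 0.631, -0.001]
ft_force: [0.7, 0.2, -1.2]
gripper_width: 64.8
```

Request:
{"method": "carry_out", "body": {
  "rows": [
    [0.5,0,0.5,0,5.5],
    [0.5,0,0.5,0,5.5],
    [0.3,0,0.4,0,5.5],
    [0,0,0,0,5.5]
  ]
}}

```text
time: 21.0
tcp_pos: [487.3, 223.5, 124.1]
tcp_rot: [-0.0, 0.776, 0.631, -0.0]
ft_force: [-0.2, 0.6, -1.8]
gripper_width: 65.1
```

Request:
{"method": "carry_out", "body": {
  "rows": [
    [0.3,0,0.4,0,5.5],
    [0.2,0,0.3,0,5.5],
    [0,0,0,0,5.5],
    [0,0,0,0,5.5]
  ]
}}

```text
time: 21.4
tcp_pos: [488.3, 228.2, 118.1]
tcp_rot: [-0.0, 0.776, 0.631, 0.0]
ft_force: [-3.2, 1.0, 5.5]
gripper_width: 65.0
```

Request:
{"method": "carry_out", "body": {
  "rows": [
    [0.1,0,0.2,0,5.5],
    [0.1,0,0.2,0,5.5],
    [0,0,0,0,5.5]
  ],
  "grip_force": 10
}}

```text
time: 21.7
tcp_pos: [488.7, 230.1, 114.3]
tcp_rot: [-0.0, 0.776, 0.631, 0.0]
ft_force: [-4.1, 0.8, 7.4]
gripper_width: 64.8
```

Request:
{"method": "carry_out", "body": {
  "rows": [
    [0,0,0.2,0,5.5],
    [0,0,0.2,0,5.5],
    [0,0,0,0,5.5]
  ]
}}

```text
time: 22.0
tcp_pos: [488.8, 230.2, 110.4]
tcp_rot: [-0.0, 0.776, 0.631, 0.0]
ft_force: [-3.8, 1.4, 8.0]
gripper_width: 64.8
```

```bash
python3 - <<'E'
from h import *
F=[]
for k in range(4): F.append(arm.get_obs()['ft_force']); viewer.grab_frame('side')
print(np.mean(F,0)); o=show()
w=snap('wrist','n.png');g=w.mean(2)
print(g[100:262:6,316].astype(int))
E
```

```text
[-4.1416468   0.78939888  8.59376373]
t 22.2 p [488.7 230.3 110.4] xang 78.2 F [-4.2   0.69  9.17] M [0.09 0.78 0.08] w 64.9 q [0.32 0.51 1.88 0.   0.76 0.52]
[229 197 143 182 228 241 234 235 226 226 225 227 224 224 211 113 104  94
  90  89 125 126 128 129 126 129 135]
```

Request:
{"method": "carry_out", "body": {
  "rows": [
    [0,-0.1,0.1,0,5.5],
    [0,0,0,0,5.5],
    [0,0,0,0,5.5],
    [0,0,0,0,5.5]
  ],
  "grip_force": 4
}}

```text
time: 22.65
tcp_pos: [488.5, 230.3, 109.0]
tcp_rot: [0.0, 0.776, 0.631, 0.001]
ft_force: [2.5, -0.7, 4.8]
gripper_width: 65.1
```

Request:
{"method": "carry_out", "body": {
  "rows": [
    [0,0,0,0,6.6],
    [0,0,0,0,6.8],
    [0,0,0,0,7.2],
    [0,0,0,0,8],
    [0,0,0,0,9.5],
    [0,0,0,0,9.5],
    [0,0,0,0,9.5],
    [0,0,0,0,9.5]
  ]
}}

```text
time: 23.45
tcp_pos: [487.9, 230.2, 108.6]
tcp_rot: [-0.0, 0.776, 0.631, 0.0]
ft_force: [0.0, 0.4, -0.3]
gripper_width: 94.8
```

Request:
{"method": "carry_out", "body": {
  "rows": [
    [0,0,-0.5,0,9.5],
    [0,0,-1.5,0,9.5],
    [0,0,-2,0,9.5],
    [0,0,-2,0,9.5],
    [0,0,-2,0,9.5],
    [0,0,-2,0,9.5],
    [0,0,0,0,9.5],
    [0,0,0,0,9.5]
  ]
}}

```text
time: 24.25
tcp_pos: [487.7, 230.1, 208.6]
tcp_rot: [0.0, 0.776, 0.631, 0.0]
ft_force: [-0.1, -0.5, -1.0]
gripper_width: 95.0
```

```bash
python3 - <<'E'
from h import *
o=show()
w=snap('wrist','p.png'); d=snap('side','p1.png'); s=snap('scene','p2.png')
z=lambda i,x,y,w,h,W=400,H=300:cv2.resize(i[y:y+h,x:x+w],(W,H),interpolation=cv2.INTER_CUBIC)
cv2.imwrite('pics/p3.png',np.vstack([np.hstack([z(w,160,80,320,240),z(s,330,160,160,120)]),np.hstack([z(d,220,140,120,90),z(s,230,130,120,90)])])[:,:,::-1])
E
```

```text
t 24.25 p [487.7 230.1 208.6] xang 78.3 F [-0.06 -0.5  -1.  ] M [-0.06  0.07  0.04] w 95.0 q [0.32 0.38 1.78 0.   0.99 0.52]
```

View pics/p3.png

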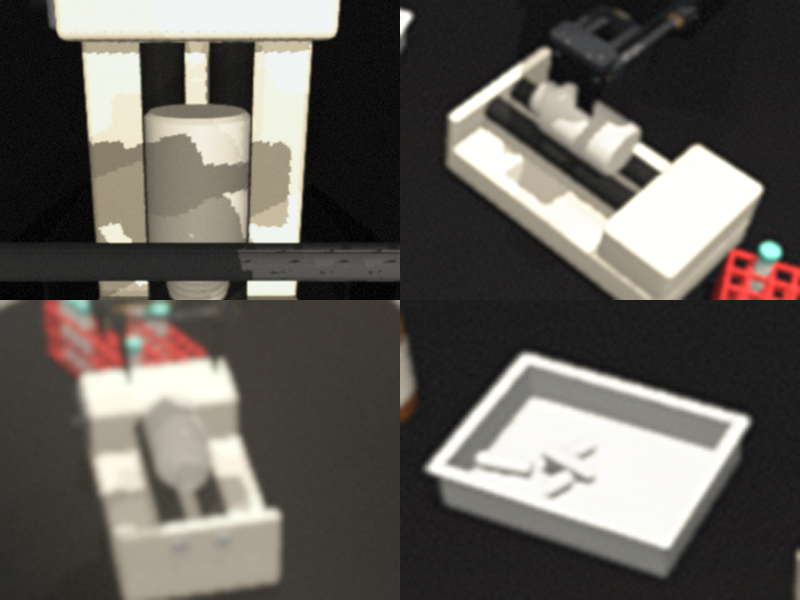

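```bash
python3 - <<'E'
from h import *
o=arm.get_obs();T=rot(o['tcp_rot'])
n=cv2.imread('pics/p.png').mean(2); e=cv2.imread('pics/e.png').mean(2)
print('col now',n[150:190:2,316].astype(int),'before',e[156:196:2,311].astype(int))
r=lambda i,v:[int(x) for x in i[v,262:362:3]]
print(r(n,190),r(n,255))
for v in (163,166,170,174): print(v,wray((317,v),161,o).round(1),wray((317,v),95,o).round(1))
E
```

```text
col now [228 228 230 230 229 229 219 118 111 109 114 108 140 211 215 227 232 233
 234 234] before [227 229 227 229 223 129 113 110 110 111 116 201 213 222 236 232 193 132
 132 129]
[228, 227, 227, 227, 112, 129, 154, 177, 185, 140, 122, 126, 125, 123, 126, 126, 131, 213, 234, 236, 235, 236, 232, 231, 226, 225, 221, 217, 224, 220, 207, 182, 145, 135] [143, 143, 146, 144, 145, 51, 106, 117, 126, 135, 134, 142, 143, 144, 148, 151, 150, 152, 156, 155, 154, 152, 153, 147, 148, 146, 143, 141, 137, 129, 173, 169, 72, 180]
163 [495.1 269.4 161. ] [493.2 260.5  95. ]
166 [494.7 267.5 161. ] [492.7 257.9  95. ]
170 [494.2 264.8 161. ] [492.  254.5  95. ]
174 [493.6 262.2 161. ] [491.3 251.   95. ]
```

```bash
python3 -c "
from h import *
print(arm.finish_job())"
```

```text
the job is handed in; nothing more can be done
None
```

The jar is empty and lying back on the rollers, and the job was handed in at about 24 s of the 72 s allowed; no verdict was reported.

- **How it went:** The moves can't tilt the tool, so I gripped the jar near its base and carried it level at 60 N. Over the tray I eased the grip so it swung mouth down, then gave three bouts of shaking. I laid it back by pivoting the mouth on the rollers.
- **Rods out:** The weight fell from about 6.9 N to 2.25 N, averaged over 12 readings. That drop is four rods, and it leaves an empty jar. The last picture shows four rods in the tray, with the tray looking unmoved by eye.
- **Jar position:** The jar lies level along the rollers, with the top and bottom of its base agreeing to about 1 mm. It sits about 8 mm further toward the control box than I found it, with its middle about 5 mm from the nest point. I left that as it was.
- **Things that disagreed:**
  - The jar slipped about 10 mm in the grip, probably during shaking.
  - It never hung fully vertical, staying about 20° off.
  - One fit of that tilt from the wrist picture failed, so I used a hand estimate; the height at which the jar first touched the rollers agreed with it.
- **Contact forces:** The highest force I read was about 12 N, while pressing the mouth on the rollers.

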